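# Put a shelf upright away behind the bay post

## Task

Put the spare slotted shelf upright away in the blue bay, only by pushing it along the bench with the fingertips: work the blue-capped end in past the yellow post first, while the black-capped end is still outside, then swing the black-capped end in until the whole upright lies along the bay's back wall, touching it or nearly so. Push gently, never pinch it or lift it off the bench, leave the can, bottle and cup where they stand, and finish clear of everything.

Things in the scene. Friction and masses are not known exactly. Their poses are not given: they have to be found in the camera images.
- upright: Loose straight slotted shelf upright, a solid bar of bare metal lying on the bench, 240 mm long, 30 mm wide, 25 mm high, about 0.3 to 0.55 kg; friction coefficient on bench, walls and fingers about 0.5 to 0.75. Origin: centre of its underside. Its y axis runs along its length towards the blue cap, x is across it (pointing roughly into the bay at the start), z up. It starts in front of the bay, roughly along it, with its blue end to the right (bay -y side) of the post.
- blue_end (a point): Centre of the upright's blue-capped end face (120 mm from its middle, 12.5 mm above its underside). Axes as the upright's.
- black_end (a point): Centre of the upright's black-capped end face (120 mm from its middle, other end, 12.5 mm above its underside). Axes as the upright's.
- bay: Fixed blue sheet-metal bay on the bench: a back wall and two end walls, 30 mm high and 8 mm thick, no floor of its own (the upright slides on the bench), open on top and at the front. Inside 290 mm long (along y) and 90 mm deep (along x). Origin: middle of the back wall's inner face, at bench height. x points out through the back wall (the mouth is at x = -90 mm), y along the back wall to the left seen from the mouth (end walls' inner faces at y = +145 and -145 mm), z up.
- post: Fixed upright yellow post with a black band, 24 mm diameter, 50 mm tall, standing in the bay's mouth line (bay x = -90 mm) about 65 mm from the left (+y) end wall's inner face. Between post and right end wall the mouth is about 213 mm wide, less than the upright's length. Origin: centre of its foot.
- paint_can: Bystander: pale round paint can with a white label and lid, 80 mm diameter, 100 mm tall, loose, left of the bay. Origin: centre of its underside.
- hardener: Bystander: white hardener bottle with blue band and black cap, 56 mm diameter, 120 mm tall, loose, in front of the bay on the left. Origin: centre of its underside.
- mix_cup: Bystander: white empty mixing cup, 72 mm diameter at the rim, 75 mm tall, loose, right of the bay. Origin: centre of its underside.
Not all that is in view belongs to the job. Several things look just like the upright: the one meant starts farthest to the robot's left.

How it is judged:
On the way:
1. the blue end is inside the bay, deeper than the post, while the black end is still outside the mouth (x of blue_end in the frame of bay above -0.07 m and x of black_end in the frame of bay below -0.1 m).
At the end, for the whole second after the job is handed in: The upright lies flat and at rest on the bench inside the bay, between its end walls, each end with no more than 15 mm of gap between it and the back wall (end centres within 30 mm of the wall's inner face) (x of blue_end in the frame of bay between -0.03 and 0 m and x of black_end in the frame of bay between -0.03 and 0 m and y of blue_end in the frame of bay below 0.148 m and y of black_end in the frame of bay above -0.148 m and height (world z) of upright below 0.004 m and angle between upright's own z axis and vertical below 0.05 rad and linear speed of upright below 0.01 m/s); the robot touches nothing.
It fails at once if the upright is lifted or tipped off the bench (height (world z) of upright above 0.012 m or angle between upright's own z axis and vertical above 0.25 rad).
It fails at once if the upright is pinched or pushed roughly (more than 35 N from the fingers) (contact force between the fingers and upright above 35 N).
It fails at once if the paint can is disturbed (moved more than 20 mm) (distance of paint_can from where it was at the start of the episode above 0.02 m).
It fails at once if the hardener is disturbed (moved more than 20 mm) (distance of hardener from where it was at the start of the episode above 0.02 m).
It fails at once if the mix cup is disturbed (moved more than 20 mm) (distance of mix_cup from where it was at the start of the episode above 0.02 m).
It also fails if it takes over 72 s, if anything falls off the work surface, if the arm or the gripper's body presses on something with over 40 N, if the wrist force passes 120 N, or if a joint passes its speed limit or range.

## Robot

A 6-joint arm with a two-finger parallel gripper is mounted at the origin on the work surface. World frame = base frame: x ahead of the robot, y to its left, z up, the work surface at z = 0. Lengths are in m, angles in rad, forces in N, time in s.
With the tool pointing down it reaches from about 0.35 to 0.725 m from the base axis. Payload 4.3 kg.
Tool frame: the origin (TCP) lies at the very end of the fingers, on their centre line; the grasp point (between the pads) lies 19 mm behind it; z points along the fingers, y is the direction in which the jaws open and shut (so a half turn about z gives the same grasp; the last joint's range is limited). The gripper opens to 85 mm and grips with 20 to 120 N. Pads are 22 mm wide; open, the fingers measure 114 mm over their backs; the gripper's body (76 mm by 85 mm) begins 54 mm behind the grasp point. The pads swing forward as they close: fully open they stand 13 mm farther back than shut.
Start: joints at [-1.339, 0.377, 0.081, 1.274, 0, 1.46], TCP at [0.193, -0.542, 0.231] pointing down, gripper open.
Joint ranges: [-2.72, 2.72], [-0.84, 1.66], [-1.02, 1.22], [-1.77, 2.12], [-1.37, 1.28], [-3.14, 3.14]. Speed limits (rad/s): [2.57, 2.57, 3.14, 3.14, 3.14, 3.14].

## Interface

Orientations are given as a unit quaternion [w, x, y, z].
In Python, from rig import ctrl gives the robot as it stands. The module is installed in compiled form; this text tells all that it offers.
- The arm moves only by the tool apply_moves, never from a script. Its argument "rows" is a list of rows, each a list of 6 numbers: the shift along the tool's x, y, z in mm, then the turn, a rotation vector about the tool's x, y, z in rad. A call has 1 to 5 rows; each row shifts and turns the commanded pose from where the row before left it, along the tool's axes as they then stand; what a row does not reach is not made up. A row lasts 1/10 s, in which the tool goes at most 50 mm and 8.59 degrees, less where a joint would pass 70% of its speed; a pose out of reach is approached as far as the arm can. A call is refused whole if a number of a shift passes 50 or a number of a turn 0.15, either way. A call with a gripper value outside its range is refused whole. "grip" is the closure in counts, from 0 (fully open) to 255 (shut), set as the call begins (left out, the last holds). The fingers move at their own pace and stop on an object; "newtons" is the grip in N (left out, the last holds). Time passes only in rows, so rows that do not move let the fingers close. It gives the time, the measured TCP pose, the force and the opening at its end, in the units of the state.
- ctrl.observe(): the state, without advancing time (a new reading comes with each control period).
- ctrl.capture(name): name is "side" or "top"; returns the picture (480x640x3 uint8, red, green, blue); there is no depth.
- ctrl.get_calibration(name): a dict with "K" (3x3 intrinsics, pixels), "extrinsics" (4x4, takes a point from camera to world coordinates). Camera axes: x right, y down, z forward; pixel columns grow to the right and rows downward; lengths in m; the calibration is good to about 2 mm. A picture is of the moment at which its call begins. get_calibration takes no time and is no camera call.
- ctrl.finish_job(): hands the job in, once; it reports no verdict.
Trained networks look in the newest picture that a camera, given by its name, has taken for a name from the list of things; names that differ only in an ending like _2 or _b are one class to them, and where a whole thing is asked for, a point or a joint stands for the part that bears it (a point fixed in the world has none). Each returns a list of dicts, best first, with "confidence" (0 to 1); they miss things now and then, are a little off and sometimes report something else, mostly with a low value. They report only what shows in the picture. A call takes as long as a camera call. They do not tell look-alikes from the thing itself.
- ctrl.search_frame(target, camera): "centre" ([column, row] in pixels, amid what is visible of it).
The state is a dict: "time": time; "joint_pos": joint angles; "dq": joint speeds; "joint_torque": joint torques, N m; "eef_pos": TCP position; "eef_rot": TCP orientation; "wrist_force": force on the tool from outside, world axes, zero at the start; "moment": the same for the moment, N m; "finger_gap": finger opening in m.
Only numpy, scipy, OpenCV 4.12 (cv2) and the standard library are available. Lean on these libraries where they do the work, as an engineer would, in place of code of your own. Each camera call takes 0.05 s, during which the arm holds its last target.

## Working session

There is one attempt and no reset: what is moved stays moved. The work goes in short steps, Python scripts to look and compute and a tool call to move; the robot and the scene stay as the last step left them, time stands still between calls to the robot, and variables do not carry over. Pictures are saved under pics/ and viewed, and the job is handed in when it is done.

Besides the shell and the picture viewer there is one more tool, called after "Emit:" as name(argument=value, ...) on one line, values as JSON. apply_moves: Moves the arm, as the interface text tells. Its arguments: {"type":"object","properties":{"rows":{"type":"array","items":{"type":"array","items":{"type":"number"}}},"grip":{"type":"number"},"newtons":{"type":"number"}},"required":["rows"]}

```bash
mkdir -p pics; ls; python3 - <<'E'
from rig import ctrl
import cv2, numpy as np
np.set_printoptions(precision=4,suppress=True)
for n in ["top","side"]:
    im=ctrl.capture(n); cv2.imwrite(f"pics/{n}0.png",im[:,:,::-1])
    c=ctrl.get_calibration(n); print(n,np.array(c["K"]),np.array(c["extrinsics"]))
    for t in ["upright","bay","post","paint_can","hardener","mix_cup"]:
        print(t,[(np.round(d["centre"]),round(d["confidence"],2)) for d in ctrl.search_frame(t,n)])
print(ctrl.observe())
E
```

```text
pics
top [[475.2852   0.     319.2144]
 [  0.     475.2852 239.087 ]
 [  0.       0.       1.    ]] [[-0.0086 -0.9861  0.166   0.3686]
 [-0.9998  0.0051 -0.0216  0.0197]
 [ 0.0205 -0.1662 -0.9859  1.132 ]
 [ 0.      0.      0.      1.    ]]
upright [(array([341., 258.]), 0.75), (array([459., 304.]), 0.71)]
bay [(array([307., 200.]), 0.97)]
post [(array([275., 218.]), 0.66)]
paint_can [(array([214., 185.]), 0.85)]
hardener [(array([214., 251.]), 0.86)]
mix_cup [(array([405., 193.]), 0.79)]
side [[459.8943   0.     330.9098]
 [  0.     459.8943 239.8703]
 [  0.       0.       1.    ]] [[-0.8093 -0.343   0.4768  0.1814]
 [-0.5874  0.4728 -0.6569  0.5341]
 [-0.0001 -0.8117 -0.5841  0.5227]
 [ 0.      0.      0.      1.    ]]
upright [(array([368., 254.]), 0.73), (array([482., 205.]), 0.66)]
bay [(array([281., 247.]), 0.57)]
post [(array([278., 271.]), 0.8)]
paint_can [(array([175., 287.]), 0.94)]
hardener []
mix_cup [(array([275., 270.]), 0.62), (array([350., 179.]), 0.6)]
{'time': 0.7, 'joint_pos': array([-1.3393,  0.3773,  0.0811,  1.2744,  0.    ,  1.4605]), 'dq': array([-0.0009,  0.0018,  0.0011, -0.0016,  0.0002,  0.0008]), 'joint_torque': array([  0.0004, -46.3371,  27.0095,   0.0001,   0.0001,  -0.    ]), 'eef_pos': array([ 0.1928, -0.5418,  0.2314]), 'eef_rot': array([0.0001, 0.9854, 0.1701, 0.    ]), 'wrist_force': array([-0.6674, -0.0164, -0.031 ]), 'moment': array([-0.0724,  0.0027, -0.0138]), 'finger_gap': 0.08553569299909038}
```

View pics/top0.png

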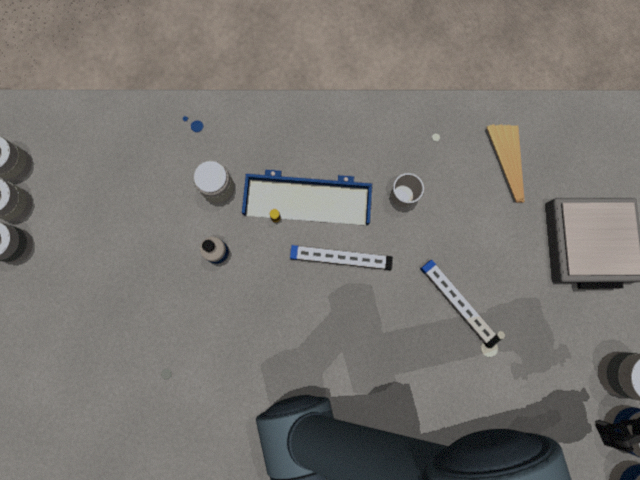

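View pics/side0.png

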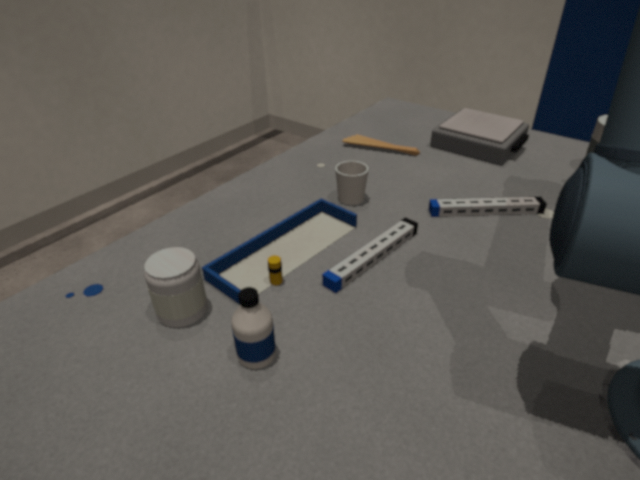

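```bash
python3 - <<'E'
import cv2
a=cv2.imread("pics/top0.png")[150:350,170:520]; cv2.imwrite("pics/c0.png",cv2.resize(a,(770,440),interpolation=cv2.INTER_CUBIC))
E
```

```text
(no output)
```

View pics/c0.png

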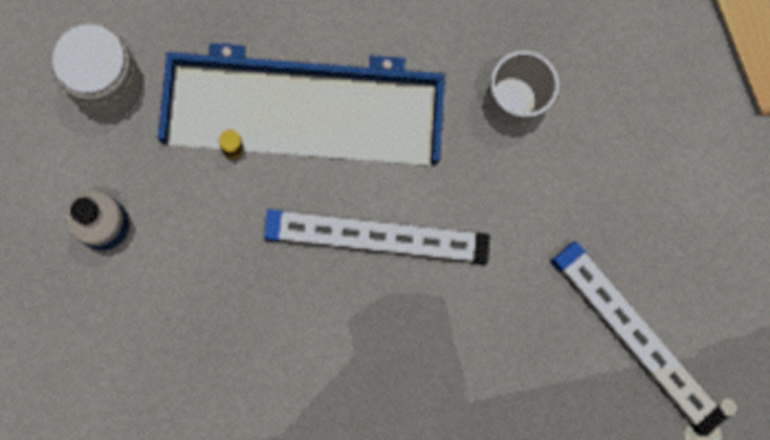

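Two look-alikes: one at top (341,258), one at (459,304). Robot's left is image left, so the one at (341,258) is meant. The crop shows its blue cap to the left and black cap to the right, lying in front of the bay. Next I'll measure both by fitting known shapes.

```bash
cat > h.py <<'E'
import numpy as np, cv2
from rig import ctrl
np.set_printoptions(precision=4,suppress=True)
CAL={n:(np.array(ctrl.get_calibration(n)["K"]),np.array(ctrl.get_calibration(n)["extrinsics"])) for n in("top","side")}
def p2w(uv,z,n="top"):
    K,E=CAL[n]; d=E[:3,:3]@np.linalg.solve(K,[uv[0],uv[1],1.]); o=E[:3,3]
    return o+d*(z-o[2])/d[2]
def w2p(P,n="top"):
    K,E=CAL[n]; P=np.atleast_2d(P).astype(float); c=(P-E[:3,3])@E[:3,:3]; q=c@K.T; return q[:,:2]/q[:,2:]
def pose_pts(x,y,th,L): # local->world, th: yaw
    c,s=np.cos(th),np.sin(th); L=np.atleast_2d(L).astype(float)
    return np.c_[x+c*L[:,0]-s*L[:,1],y+s*L[:,0]+c*L[:,1],L[:,2]]
E
python3 - <<'E'
from h import *
im=cv2.imread("pics/top0.png"); hsv=cv2.cvtColor(im,cv2.COLOR_BGR2HSV)
cr=lambda u,v:(170+(u+.5)/2.2-.5,150+(v+.5)/2.2-.5)
for nm,pts,z in [("upr top",[(266,210),(489,236),(488,264),(264,239)],.025),
 ("bay floor",[(176,67),(435,84),(432,163),(168,146)],0),("bay rim outer",[(167,53),(444,73)],.03),("post top",[(230,138)],.05)]:
    for p in pts: print(nm,p2w(cr(*p),z))
for nm,uv,z in[("can",(211,178),.1),("bottle",(209,246),.12),("cup",(408,188),.075)]:print(nm,p2w(uv,z))
E
```

```text
upr top [0.5408 0.0628 0.025 ]
upr top [ 0.5113 -0.1757  0.025 ]
upr top [ 0.4813 -0.1736  0.025 ]
upr top [0.5095 0.0649 0.025 ]
bay floor [0.707  0.1645 0.    ]
bay floor [ 0.6866 -0.1252  0.    ]
bay floor [ 0.5963 -0.1196  0.    ]
bay floor [0.6167 0.1719 0.    ]
bay rim outer [0.7139 0.1707 0.03  ]
bay rim outer [ 0.6905 -0.1316  0.03  ]
post top [0.6142 0.1    0.05  ]
can [0.6824 0.2383 0.1   ]
bottle [0.5252 0.234  0.12  ]
cup [ 0.665  -0.2094  0.075 ]
```

```bash
cat >> h.py <<'E'
O=np.array([.6968,.0197]); BY=-0.0703
bx=np.array([np.cos(BY),np.sin(BY)]); by=np.array([-np.sin(BY),np.cos(BY)])
def w2b(p): d=np.asarray(p)[:2]-O; return np.array([d@bx,d@by])
def b2w(b): return O+b[0]*bx+b[1]*by
from scipy.spatial.transform import Rotation as R
def tool():
    s=ctrl.observe(); q=s["eef_rot"]; Rm=R.from_quat([q[1],q[2],q[3],q[0]])
    return s,Rm
def goto(b=None,z=None,yaw=None):
    """print tool-frame shift mm to bay point b / height z and tool-z turn to world yaw"""
    s,Rm=tool(); p=s["eef_pos"]; M=Rm.as_matrix(); t=p.copy()
    if b is not None: t[:2]=b2w(b)
    if z is not None: t[2]=z
    y=np.arctan2(M[1,0],M[0,0]); 
    print("t",round(s["time"],2),"bay",w2b(p)*1000,"z",p[2]*1000,"yaw",y,"zt",M[:,2],"F",s["wrist_force"],"gap",s["finger_gap"],"q6",s["joint_pos"][5])
    print("shift mm",M.T@(t-p)*1000,"turn z",None if yaw is None else -(yaw-y))
E
python3 - <<'E'
from h import *
goto((-.222,.005),.231,BY)
E
```

```text
t 0.7 bay [-463.3435 -595.5197] z 231.38184877835775 yaw 0.3418447025103064 zt [ 0.0001 -0.0002 -1.    ] F [-0.6674 -0.0164 -0.031 ] gap 0.08553569299909038 q6 1.4604824964040675
shift mm [ 461.6877 -453.5583    0.2712] turn z 0.41214470251030644
```

Emit:
apply_moves(rows=[[0, 0, 0, 0, 0, 0.137], [0, 0, 0, 0, 0, 0.137], [0, 0, 0, 0, 0, 0.137]], grip=255, newtons=20)

```text
time: 1.0
eef_pos: [0.1927, -0.5418, 0.2314]
eef_rot: [0.0, 0.999, -0.037, 0.0]
wrist_force: [-0.4, -0.8, -0.0]
finger_gap: 0.0441
```

```bash
python3 - <<'E'
from h import *
goto((-.222,.005),.231,BY)
E
```

```text
t 1.0 bay [-463.3645 -595.514 ] z 231.3769790212451 yaw -0.07486630526182332 zt [ 0.     -0.0002 -1.    ] F [-0.3708 -0.7872 -0.0356] gap 0.04413738410529995 q6 1.8771668733631737
shift mm [ 238.6198 -601.61      0.2782] turn z -0.00456630526182332
```

Emit:
apply_moves(rows=[[17, -43, 0, 0, 0, 0], [17, -43, 0, 0, 0, 0], [17, -43, 0, 0, 0, 0], [17, -43, 0, 0, 0, 0], [17, -43, 0, 0, 0, 0]])

```text
time: 1.5
eef_pos: [0.2929, -0.3316, 0.2315]
eef_rot: [0.0, 0.999, -0.035, 0.0]
wrist_force: [1.1, -0.2, 0.4]
finger_gap: 0.0001
```

Emit:
apply_moves(rows=[[17, -43, 0, 0, 0, 0], [17, -43, 0, 0, 0, 0], [17, -43, 0, 0, 0, 0], [17, -43, 0, 0, 0, 0], [17, -43, 0, 0, 0, 0]])

```text
time: 2.0
eef_pos: [0.3926, -0.1229, 0.2317]
eef_rot: [0.0, 0.999, -0.035, 0.001]
wrist_force: [0.5, -0.2, -0.8]
finger_gap: -0.0002
```

Emit:
apply_moves(rows=[[17, -43, 30, 0, 0, 0], [17, -43, 30, 0, 0, 0], [17, -43, 30, 0, 0, 0], [17, -43, 30, 0, 0, 0], [0, 0, 40, 0, 0, 0]])

```text
time: 2.5
eef_pos: [0.4685, 0.0307, 0.0831]
eef_rot: [-0.001, 1.0, -0.031, 0.003]
wrist_force: [1.1, -0.5, 0.4]
finger_gap: 0.0002
```

```bash
python3 - <<'E'
from h import *
goto((-.222,.005),.012,BY)
for n in ("top","side"): cv2.imwrite(f"pics/{n}1.png",ctrl.capture(n)[:,:,::-1])
E
```

```text
t 2.5 bay [-228.4798   -5.0905] z 83.07261421825096 yaw -0.06256534279285146 zt [ 0.0068  0.0011 -1.    ] F [ 1.0873 -0.5047  0.3646] gap 0.00015109241574284276 q6 3.1332219325622552
shift mm [ 6.0785 -9.9293 71.1308] turn z 0.00773465720714854
```

View pics/side1.png

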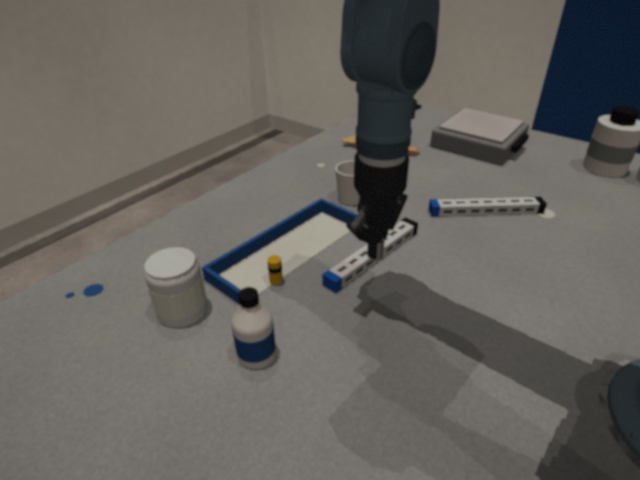

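View pics/top1.png

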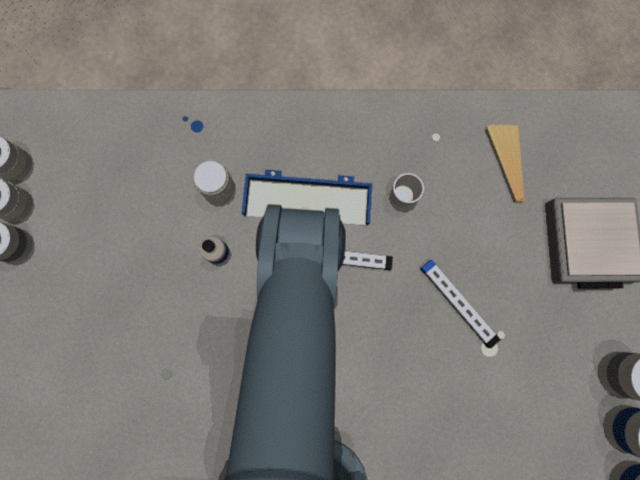

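Joint 6 is right at its limit (3.133), so I'll turn the tool back a quarter turn. Tool x then runs along bay +y and tool y along bay +x. The side picture shows the gripper at (378,235), over the front edge of the upright. In the top view the arm hides the upright's blue half.

Emit:
apply_moves(rows=[[0, 0, 0, 0, 0, -0.143], [0, 0, 0, 0, 0, -0.143], [0, 0, 0, 0, 0, -0.143], [0, 0, 0, 0, 0, -0.143], [0, 0, 0, 0, 0, -0.143]])

```text
time: 3.1
eef_pos: [0.4652, 0.0259, 0.0844]
eef_rot: [0.001, 0.948, 0.319, 0.001]
wrist_force: [0.3, 0.1, 0.6]
finger_gap: -0.0003
```

Emit:
apply_moves(rows=[[0, 0, 0, 0, 0, -0.143], [0, 0, 0, 0, 0, -0.143], [0, 0, 0, 0, 0, -0.143], [0, 0, 0, 0, 0, -0.143], [0, 0, 0, 0, 0, -0.143]])

```text
time: 3.6
eef_pos: [0.4652, 0.0259, 0.0844]
eef_rot: [0.001, 0.776, 0.631, 0.001]
wrist_force: [1.2, 1.2, -0.4]
finger_gap: 0.0
```

Emit:
apply_moves(rows=[[0, 0, 0, 0, 0, -0.14]])

```text
time: 3.7
eef_pos: [0.4652, 0.0259, 0.0844]
eef_rot: [0.001, 0.73, 0.683, 0.001]
wrist_force: [0.1, -0.6, -1.0]
finger_gap: -0.0002
```

```bash
python3 - <<'E'
from h import *
goto((-.226,.008),.012,BY+np.pi/2)
E
```

```text
t 3.7 bay [-231.481   -10.1198] z 84.43706710693026 yaw 1.5048774261852045 zt [ 0.002  -0.0004 -1.    ] F [ 0.1079 -0.6407 -1.0228] gap -0.00023676497418384556 q6 1.5561290381518174
shift mm [18.1148  5.4115 72.4436] turn z 0.004381099390307952
```

Emit:
apply_moves(rows=[[18, 5, 10, 0, 0, 0], [0, 0, 30, 0, 0, 0], [0, 0, 32, 0, 0, 0], [0, 5, 0, 0, 0, 0], [0, 5, 0, 0, 0, 0]])

```text
time: 4.2
eef_pos: [0.4811, 0.0431, 0.0117]
eef_rot: [-0.0, 0.732, 0.682, -0.0]
wrist_force: [0.7, -0.3, 0.7]
finger_gap: -0.0003
```

```bash
python3 - <<'E'
from h import *
goto((-.1,.008),.012,BY+np.pi/2)
cv2.imwrite("pics/side2.png",ctrl.capture("side")[150:330,200:470,::-1].repeat(2,0).repeat(2,1))
E
```

```text
t 4.2 bay [-216.8456    8.1917] z 11.68023002815237 yaw 1.4996962073239322 zt [-0.0002 -0.0001 -1.    ] F [ 0.6794 -0.333   0.6771] gap -0.00028828810854213593 q6 1.599919948436899
shift mm [ -0.0982 116.8456  -0.3446] turn z -0.0008001194709643666
```

View pics/side2.png

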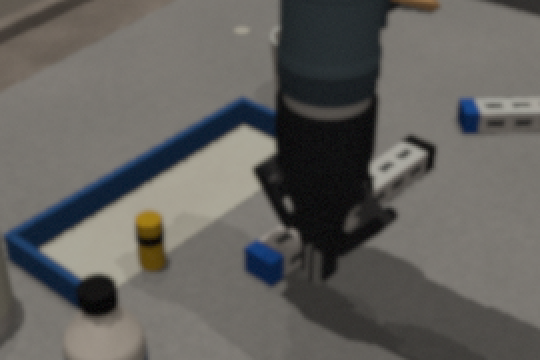

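The fingers stand just in front of the upright near its blue cap (side crop at 310,260). I'll push towards +bay x.

Emit:
apply_moves(rows=[[0, 8, 0, 0, 0, 0], [0, 8, 0, 0, 0, 0], [0, 8, 0, 0, 0, 0], [0, 8, 0, 0, 0, 0], [0, 8, 0, 0, 0, 0]])

```text
time: 4.75
eef_pos: [0.5209, 0.0409, 0.0105]
eef_rot: [-0.0, 0.731, 0.682, -0.0]
wrist_force: [-2.1, 0.6, 2.3]
finger_gap: 0.0004
```

Emit:
apply_moves(rows=[[0, 8, 0, 0, 0, 0], [0, 8, 0, 0, 0, 0], [0, 8, 0, 0, 0, 0], [0, 8, 0, 0, 0, 0], [0, 8, 0, 0, 0, 0]])

```text
time: 5.25
eef_pos: [0.5612, 0.038, 0.0103]
eef_rot: [0.0, 0.731, 0.682, -0.0]
wrist_force: [-0.2, -1.0, 0.2]
finger_gap: -0.0004
```

```bash
python3 - <<'E'
from h import *
goto((-.1,.008),.012,BY+np.pi/2)
cv2.imwrite("pics/side3.png",ctrl.capture("side")[150:330,200:470,::-1].repeat(2,0).repeat(2,1))
cv2.imwrite("pics/top3.png",ctrl.capture("top")[140:340,170:470,::-1].repeat(2,0).repeat(2,1))
E
```

```text
t 5.25 bay [-136.5993    8.7628] z 10.291647808442505 yaw 1.5007586437264018 zt [ 0.     -0.0001 -1.    ] F [-0.188  -1.0313  0.1999] gap -0.0003772763853407863 q6 1.5957949072920665
shift mm [-0.7726 36.5992 -1.7067] turn z 0.0002623169315052465
```

View pics/side3.png

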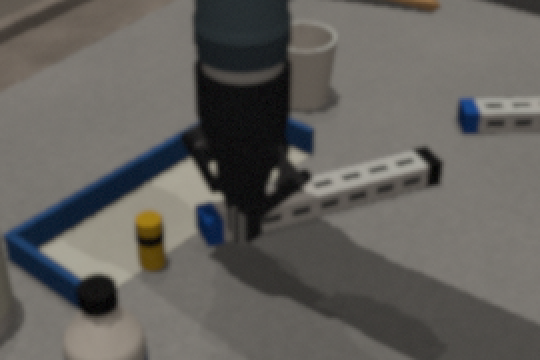

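View pics/top3.png

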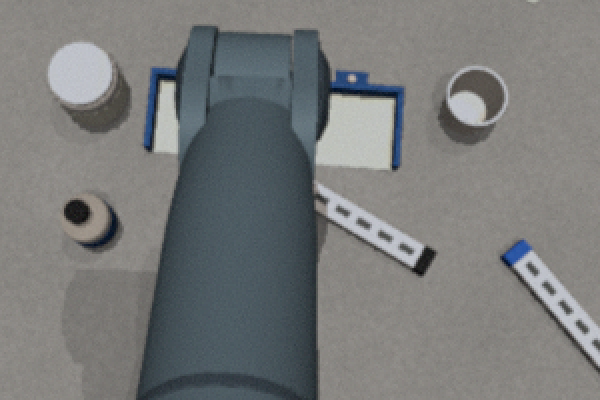

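```bash
cat >> h.py <<'E'
def blackfit(c1,c2,e1,n="top",z=.025,f=2.,off=(170,140)):
    """c1,c2: far/near corners of black end face; e1 point on far edge (crop px)"""
    P=[p2w((off[0]+(u)/f,off[1]+(v)/f),z,n)[:2] for u,v in(c1,c2,e1)]
    d=P[2]-P[0]; d/=np.linalg.norm(d); blk=(P[0]+P[1])/2; blu=blk+.24*d
    print("width",np.linalg.norm(P[0]-P[1]))
    B,K=w2b(blu),w2b(blk); print("bay blue",B*1000,"black",K*1000,"ctr",(B+K)*500,"tilt deg",np.degrees(np.arctan2(B[0]-K[0],B[1]-K[1]))); return B,K
E
python3 - <<'E'
from h import *
blackfit((436,250),(424,276),(320,183))
E
```

```text
width 0.03395356574342268
bay blue [-98.4271  21.5155] black [-206.5193 -192.7649] ctr [-152.4732  -85.6247] tilt deg 26.768341214773464
```

Fitted from the top picture, the blue end is at bay (-98, 22) mm, the black end at (-207, -193) mm, and the tilt is 27°. I'll push a little more.

Emit:
apply_moves(rows=[[0, 8, 0, 0, 0, 0], [0, 8, 0, 0, 0, 0], [0, 8, 0, 0, 0, 0], [0, 0, 0, 0, 0, 0]])

```text
time: 5.75
eef_pos: [0.5863, 0.0363, 0.0107]
eef_rot: [0.001, 0.731, 0.682, 0.001]
wrist_force: [-0.3, 0.2, -0.4]
finger_gap: 0.0
```

Emit:
apply_moves(rows=[[0, -20, 0, 0, 0, 0], [0, -20, -20, 0, 0, 0], [0, -20, -40, 0, 0, 0], [-40, -20, -20, 0, 0, 0], [-50, 0, 0, 0, 0, 0]])

```text
time: 6.25
eef_pos: [0.4987, -0.0471, 0.0938]
eef_rot: [0.002, 0.73, 0.684, 0.002]
wrist_force: [2.0, -0.4, -0.3]
finger_gap: -0.0002
```

```bash
python3 - <<'E'
from h import *
goto()
cv2.imwrite("pics/side4.png",ctrl.capture("side")[150:330,200:470,::-1].repeat(2,0).repeat(2,1))
cv2.imwrite("pics/top4.png",ctrl.capture("top")[140:340,170:470,::-1].repeat(2,0).repeat(2,1))
E
```

```text
t 6.25 bay [-192.891   -80.5562] z 93.7789471011573 yaw 1.5056561481551263 zt [ 0.0049 -0.0007 -1.    ] F [ 2.034  -0.4416 -0.3125] gap -0.00022356668968829857 q6 1.4148033124838508
shift mm [0. 0. 0.] turn z None
```

View pics/side4.png

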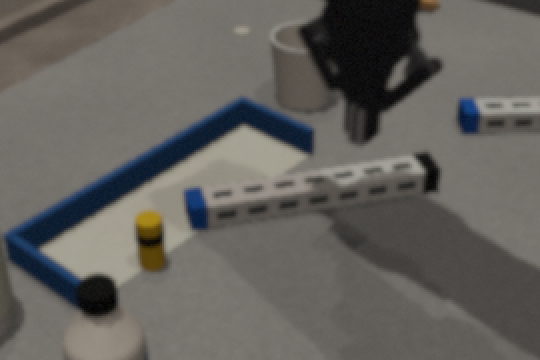

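View pics/top4.png

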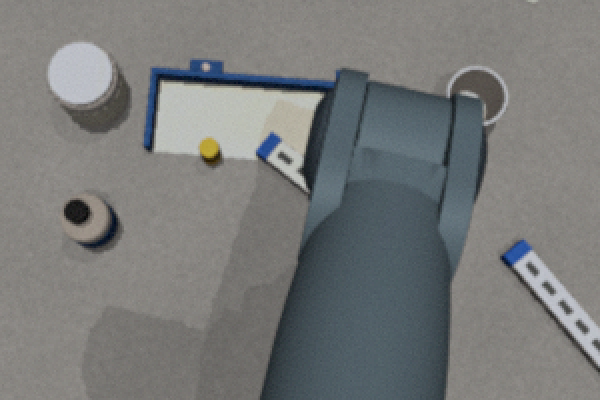

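```bash
python3 - <<'E'
from h import *
P=[p2w((170+u/2,140+v/2),.025)[:2] for u,v in((271,134),(257,156))]
print([w2b(p)*1000 for p in P], w2b(sum(P)/2)*1000)
# side black end: top corners crop
S=[p2w((200+u/2,150+v/2),.025,"side")[:2] for u,v in((185,188),(206,201),(416,154),(436,164))]
print([w2b(p)*1000 for p in S]); 
b=w2b((S[0]+S[1])/2);k=w2b((S[2]+S[3])/2);print(b*1000,k*1000,np.degrees(np.arctan2(*(b-k))),np.linalg.norm(b-k))
E
```

```text
[array([-64.3183,   3.269 ]), array([-92.1986,  18.0893])] [-78.2585  10.6792]
[array([-60.1327,   2.2106]), array([-88.2803,   4.3529]), array([-192.2208, -180.8938]), array([-215.8627, -178.6622])]
[-74.2065   3.2818] [-204.0417 -179.778 ] 35.34619049137584 0.22442830018460122
```

The blue end is at about bay (-77, 10) mm with a tilt of about 33°. The upright sits to the right of the post. I'll move the fingers behind the black end for an axial push.

```bash
python3 - <<'E'
from h import *
goto((-.235,-.235),.09,.925)
E
```

```text
t 6.35 bay [-191.859   -86.0726] z 92.10549290543432 yaw 1.494241743921462 zt [ 0.0042 -0.0034 -1.    ] F [-0.1417  1.281   0.573 ] gap -1.3978295458623e-05 q6 1.4173214031502421
shift mm [-149.187   -42.2196    2.3822] turn z 0.5692417439214619
```

Emit:
apply_moves(rows=[[-49, -14, 0, 0, 0, 0], [-50, -14, 0, 0, 0, 0], [-50, -14, 0, 0, 0, 0], [0, 0, 0, 0, 0, 0.144], [0, 0, 0, 0, 0, 0.144]])

```text
time: 6.85
eef_pos: [0.4475, -0.1906, 0.0905]
eef_rot: [0.0, 0.824, 0.566, 0.0]
wrist_force: [-0.5, 0.4, -0.0]
finger_gap: 0.0
```

Emit:
apply_moves(rows=[[0, 0, 0, 0, 0, 0.144], [0, 0, 0, 0, 0, 0.144]])

```text
time: 7.05
eef_pos: [0.448, -0.189, 0.0904]
eef_rot: [0.0, 0.896, 0.443, 0.0]
wrist_force: [-0.3, 0.3, 0.5]
finger_gap: -0.0001
```

```bash
python3 - <<'E'
from h import *
goto((-.225,-.217),.012,.925)
cv2.imwrite("pics/side5.png",ctrl.capture("side")[150:330,200:470,::-1].repeat(2,0).repeat(2,1))
cv2.imwrite("pics/top5.png",ctrl.capture("top")[140:340,170:470,::-1].repeat(2,0).repeat(2,1))
E
```

```text
t 7.05 bay [-233.5651 -225.6476] z 90.4288635808382 yaw 0.9183594899266667 zt [ 0.0006 -0.0001 -1.    ] F [-0.2566  0.2985  0.5445] gap -0.00013231317150276162 q6 1.6932814322324505
shift mm [11.9069  2.3564 78.4341] turn z -0.006640510073333328
```

View pics/side5.png

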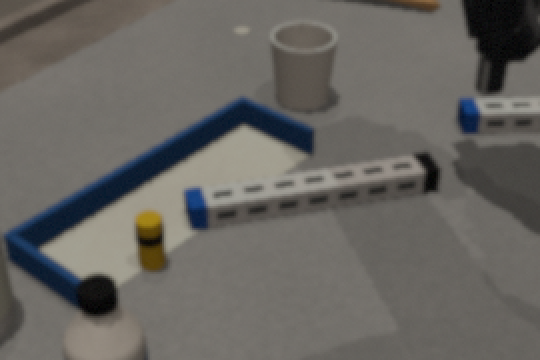

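View pics/top5.png

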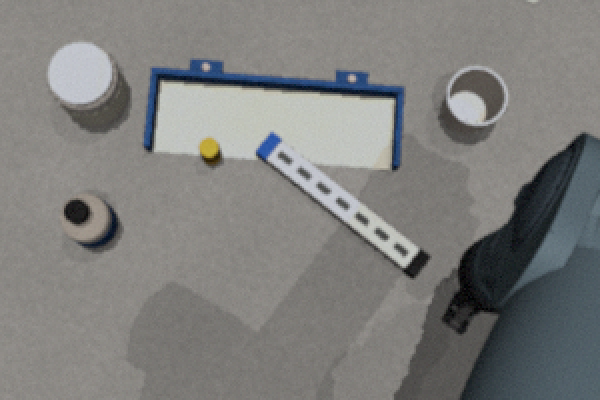

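```bash
cat >> h.py <<'E'
def fit4(pts,z=.025,f=2.,off=(170,140),n="top"):
    P=[w2b(p2w((off[0]+u/f,off[1]+v/f),z,n)) for u,v in pts] # blue far, blue near, black far, black near
    b=(P[0]+P[1])/2;k=(P[2]+P[3])/2;c=(b+k)/2;d=(b-k)/np.linalg.norm(b-k)
    t=np.arctan2(d[0],d[1]); print("len",np.linalg.norm(b-k),"blue",(c+.12*d)*1000,"black",(c-.12*d)*1000,"ctr",c*1000,"tilt",np.degrees(t),"tool yaw",BY+np.pi/2-t); return c,t
E
python3 - <<'E'
from h import *
c,t=fit4([(271,133),(257,156),(430,253),(415,277)])
d=np.array([np.sin(t),np.cos(t)]); goto(c-d*(.12+.011+.012),.012,BY+np.pi/2-t)
E
```

```text
len 0.23518142634491981 blue [-76.2973  12.7154] black [-210.7809 -186.0663] ctr [-143.5391  -86.6755] tilt 34.07988807777943 tool yaw 0.9056900711264841
t 7.15 bay [-233.541  -225.4816] z 90.4668547206911 yaw 0.9250766644474717 zt [ 0.0006 -0.0002 -1.    ] F [-0.6584 -0.2897  0.3796] gap -5.75914737435511e-05 q6 1.6869577104656766
shift mm [22.4405 -2.8438 78.4703] turn z 0.019386593320987577
```

Emit:
apply_moves(rows=[[12, -3, 0, 0, 0, 0.019], [0, 0, 40, 0, 0, 0], [0, 0, 38, 0, 0, 0], [8, 0, 0, 0, 0, 0], [8, 0, 0, 0, 0, 0]])

```text
time: 7.65
eef_pos: [0.462, -0.1639, 0.0124]
eef_rot: [-0.001, 0.899, 0.438, -0.001]
wrist_force: [0.2, -0.0, -0.3]
finger_gap: -0.0
```

Emit:
apply_moves(rows=[[8, 0, 0, 0, 0, 0], [8, 0, 0, 0, 0, 0], [8, 0, 0, 0, 0, 0], [8, 0, 0, 0, 0, 0], [8, 0, 0, 0, 0, 0]])

```text
time: 8.15
eef_pos: [0.4878, -0.1335, 0.0132]
eef_rot: [0.001, 0.899, 0.438, 0.0]
wrist_force: [-2.6, -3.4, 3.9]
finger_gap: 0.0001
```

```bash
python3 - <<'E'
from h import *
goto()
cv2.imwrite("pics/side6.png",ctrl.capture("side")[150:330,200:470,::-1].repeat(2,0).repeat(2,1))
cv2.imwrite("pics/top6.png",ctrl.capture("top")[140:340,170:470,::-1].repeat(2,0).repeat(2,1))
E
```

```text
t 8.15 bay [-197.7499 -167.5262] z 13.180582308849873 yaw 0.9056539117124456 zt [ 0.0009 -0.0014 -1.    ] F [-2.6465 -3.3572  3.8745] gap 6.01026050160459e-05 q6 1.843856894988189
shift mm [0. 0. 0.] turn z None
```

View pics/top6.png

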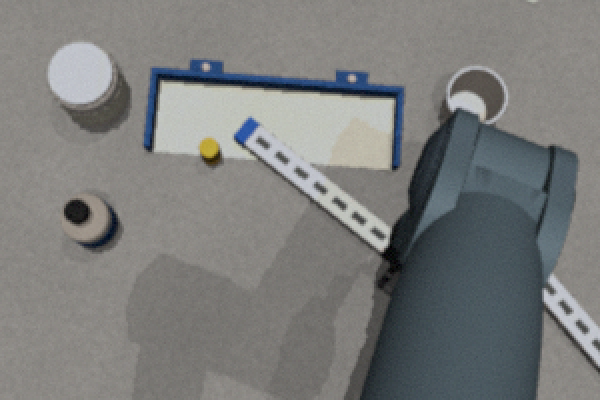

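View pics/side6.png

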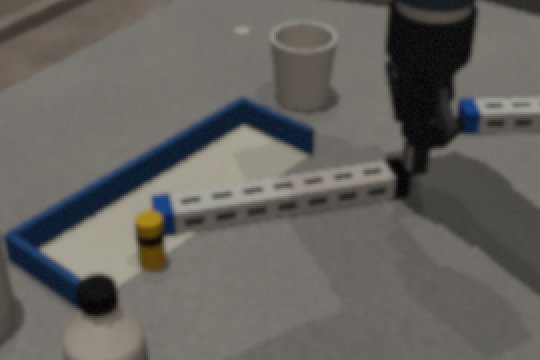

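The upright slides straight along its axis, with the blue end now at top crop (242,130), and the fingers are square on the black cap. I'll continue.

Emit:
apply_moves(rows=[[8, 0, 0, 0, 0, 0], [8, 0, 0, 0, 0, 0], [8, 0, 0, 0, 0, 0], [8, 0, 0, 0, 0, 0], [8, 0, 0, 0, 0, 0]])

```text
time: 8.75
eef_pos: [0.5119, -0.1014, 0.0124]
eef_rot: [-0.0, 0.899, 0.438, -0.0]
wrist_force: [-2.7, -3.3, 2.7]
finger_gap: 0.0001
```

Emit:
apply_moves(rows=[[8, 0, 0, 0, 0, 0], [8, 0, 0, 0, 0, 0], [8, 0, 0, 0, 0, 0]])

```text
time: 9.05
eef_pos: [0.5268, -0.0824, 0.0123]
eef_rot: [-0.0, 0.899, 0.438, -0.0]
wrist_force: [-2.6, -2.4, 1.3]
finger_gap: -0.0001
```

```bash
python3 - <<'E'
from h import *
goto()
cv2.imwrite("pics/side7.png",ctrl.capture("side")[150:330,200:470,::-1].repeat(2,0).repeat(2,1))
cv2.imwrite("pics/top7.png",ctrl.capture("top")[140:340,170:470,::-1].repeat(2,0).repeat(2,1))
E
```

```text
t 9.05 bay [-162.4505 -113.8127] z 12.343163940183612 yaw 0.9059005066733783 zt [-0.0002  0.0001 -1.    ] F [-2.6124 -2.429   1.3052] gap -8.79927265175327e-05 q6 1.9614434875112567
shift mm [0. 0. 0.] turn z None
```

View pics/top7.png

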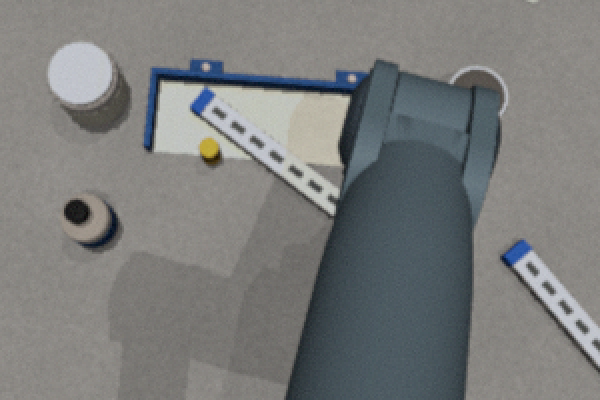

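View pics/side7.png

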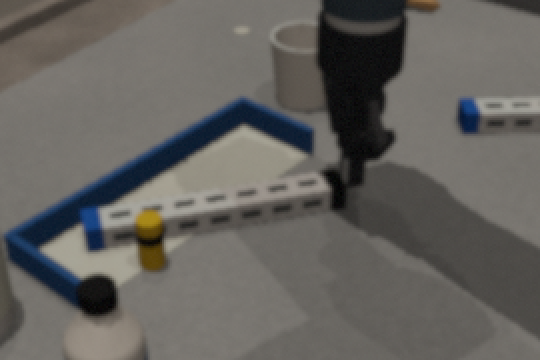

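Emit:
apply_moves(rows=[[6, 0, 0, 0, 0, 0], [6, 0, 0, 0, 0, 0]])

```text
time: 9.35
eef_pos: [0.5337, -0.0734, 0.0123]
eef_rot: [-0.0, 0.899, 0.437, -0.0]
wrist_force: [-1.6, -2.2, 1.7]
finger_gap: -0.0003
```

Emit:
apply_moves(rows=[[-20, 0, 0, 0, 0, 0], [-20, 0, -20, 0, 0, 0], [-10, 10, -40, 0, 0, 0], [0, 0, -10, 0, 0, 0]])

```text
time: 9.75
eef_pos: [0.5139, -0.1207, 0.0861]
eef_rot: [0.002, 0.9, 0.437, 0.003]
wrist_force: [0.8, -0.1, 0.2]
finger_gap: -0.0001
```

```bash
python3 - <<'E'
from h import *
goto()
cv2.imwrite("pics/side8.png",ctrl.capture("side")[150:330,200:470,::-1].repeat(2,0).repeat(2,1))
cv2.imwrite("pics/top8.png",ctrl.capture("top")[140:340,170:470,::-1].repeat(2,0).repeat(2,1))
E
```

```text
t 9.75 bay [-172.5344 -152.93  ] z 86.08984721425888 yaw 0.9041159346559944 zt [ 0.0069 -0.0012 -1.    ] F [ 0.7841 -0.0882  0.2314] gap -8.073556132826868e-05 q6 1.885847437635626
shift mm [0. 0. 0.] turn z None
```

View pics/top8.png

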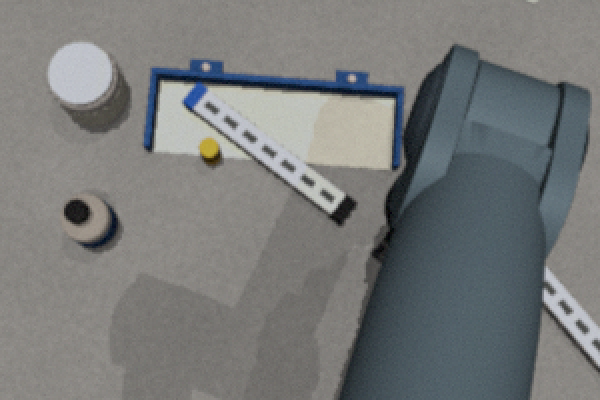

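View pics/side8.png

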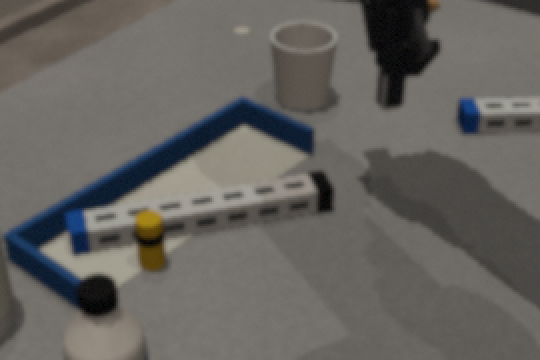

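```bash
python3 - <<'E'
from h import *
c,t=fit4([(198,83),(183,106),(356,199),(342,224)])
goto((-.20,-.085),.09,BY+np.pi/2)
E
```

```text
len 0.23630739975878032 blue [-21.1685 104.4113] black [-152.7508  -96.3026] ctr [-86.9597   4.0544] tilt 33.24770832482734 tool yaw 0.9202143477839311
t 9.85 bay [-173.1318 -151.8019] z 84.5406073003065 yaw 0.9054213118476664 zt [ 0.0056 -0.0006 -1.    ] F [ 1.6153 -0.1468  0.0766] gap -0.00010545663174919003 q6 1.8861990955997785
shift mm [ 40.2738 -59.6706  -5.6245] turn z -0.5950750149472301
```

The upright is now at blue (-21, 104) mm and black (-153, -96) mm, tilt 33°, so the way-point condition holds: blue is inside past the post and black is outside. Next I'll swing the black end in by pushing square on the front face near the black end.

```bash
python3 - <<'E'
from h import *
goto((-.173,-.041),.012,.92)
E
```

```text
t 9.85 bay [-173.1318 -151.8019] z 84.5406073003065 yaw 0.9054213118476664 zt [ 0.0056 -0.0006 -1.    ] F [ 1.6153 -0.1468  0.0766] gap -0.00010545663174919003 q6 1.8861990955997785
shift mm [ 91.61   -62.3524  72.519 ] turn z -0.014578688152333652
```

Emit:
apply_moves(rows=[[0, -40, 0, 0, 0, 0], [46, -22, 0, 0, 0, 0], [46, 0, 0, 0, 0, 0], [0, 0, 36, 0, 0, 0], [0, 0, 36, 0, 0, 0]])

```text
time: 10.35
eef_pos: [0.5203, -0.0072, 0.0093]
eef_rot: [0.0, 0.898, 0.439, 0.001]
wrist_force: [-0.2, -0.0, -0.3]
finger_gap: 0.0001
```

Emit:
apply_moves(rows=[[0, 8, 0, 0, 0, 0], [0, 8, 0, 0, 0, 0], [0, 8, 0, 0, 0, -0.05], [0, 8, 0, 0, 0, -0.05], [0, 8, 0, 0, 0, -0.05]])

```text
time: 10.85
eef_pos: [0.5526, -0.0342, 0.0123]
eef_rot: [0.001, 0.864, 0.504, 0.001]
wrist_force: [-0.4, 0.2, -0.5]
finger_gap: -0.0001
```

```bash
python3 - <<'E'
from h import *
goto()
cv2.imwrite("pics/side9.png",ctrl.capture("side")[150:330,200:470,::-1].repeat(2,0).repeat(2,1))
cv2.imwrite("pics/top9.png",ctrl.capture("top")[140:340,170:470,::-1].repeat(2,0).repeat(2,1))
E
```

```text
t 10.85 bay [-140.0415  -63.9086] z 12.256249461189569 yaw 1.0568778721555105 zt [ 0.0024 -0.0003 -1.    ] F [-0.4381  0.2244 -0.4762] gap -8.179217067526249e-05 q6 1.9082169950922807
shift mm [0. 0. 0.] turn z None
```

View pics/top9.png

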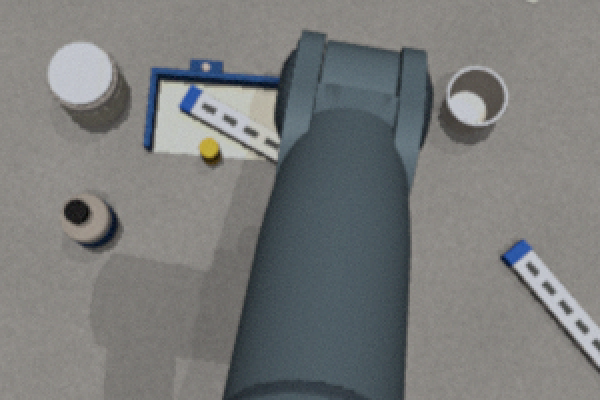

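View pics/side9.png

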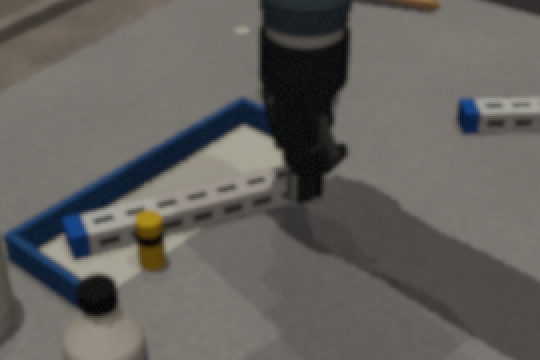

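The black end is swinging in, and the blue end stays left of and behind the post (blue at top crop (191,99)). I'll continue.

Emit:
apply_moves(rows=[[0, 8, 0, 0, 0, -0.05], [0, 8, 0, 0, 0, -0.05], [0, 8, 0, 0, 0, -0.05], [0, 8, 0, 0, 0, -0.05]])

```text
time: 11.35
eef_pos: [0.5801, -0.0473, 0.0116]
eef_rot: [0.0, 0.809, 0.588, 0.0]
wrist_force: [-1.3, -0.0, 0.1]
finger_gap: -0.0004
```

```bash
python3 - <<'E'
from h import *
goto()
cv2.imwrite("pics/side10.png",ctrl.capture("side")[150:330,200:470,::-1].repeat(2,0).repeat(2,1))
cv2.imwrite("pics/top10.png",ctrl.capture("top")[140:340,170:470,::-1].repeat(2,0).repeat(2,1))
E
```

```text
t 11.35 bay [-111.726   -75.0629] z 11.64983481248463 yaw 1.2559628394401208 zt [ 0.0005 -0.0003 -1.    ] F [-1.3499 -0.0463  0.1239] gap -0.0004478322674878989 q6 1.6953438187600414
shift mm [0. 0. 0.] turn z None
```

View pics/top10.png

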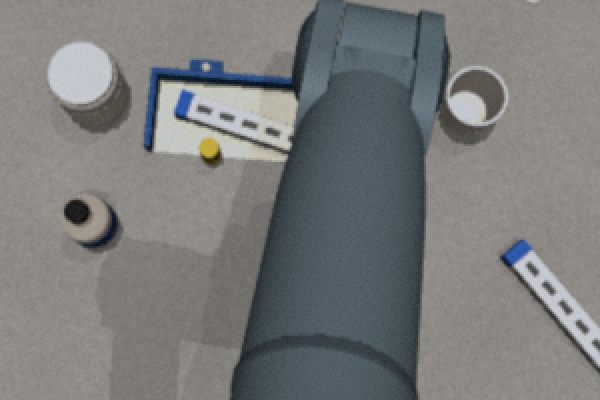

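View pics/side10.png

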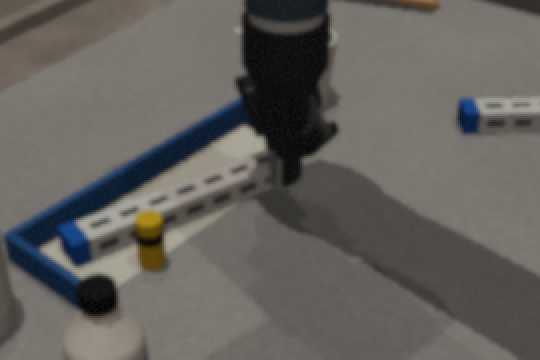

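```bash
python3 - <<'E'
from h import *
for p in((193,91),(184,90),(176,115),(290,153),(296,122)): print(w2b(p2w((170+p[0]/2,140+p[1]/2),.025))*1000)
E
```

```text
[-17.682  100.2443]
[-17.1726 111.1073]
[-48.622  118.1075]
[-85.9654 -20.8336]
[-47.6221 -25.6068]
```

Emit:
apply_moves(rows=[[0, 8, 0, 0, 0, -0.05], [0, 8, 0, 0, 0, -0.05], [0, 8, 0, 0, 0, -0.05], [0, 8, 0, 0, 0, -0.05]])

```text
time: 11.85
eef_pos: [0.6106, -0.0547, 0.0112]
eef_rot: [0.0, 0.747, 0.665, -0.0]
wrist_force: [-2.6, 0.1, 0.8]
finger_gap: -0.0001
```

```bash
python3 - <<'E'
from h import *
goto()
cv2.imwrite("pics/side11.png",ctrl.capture("side")[150:330,200:470,::-1].repeat(2,0).repeat(2,1))
cv2.imwrite("pics/top11.png",ctrl.capture("top")[140:340,170:470,::-1].repeat(2,0).repeat(2,1))
E
```

```text
t 11.85 bay [-80.7941 -80.2436] z 11.162729211588417 yaw 1.4553936234144043 zt [-0.0002 -0.0004 -1.    ] F [-2.5913  0.0526  0.7769] gap -0.00011284934369501763 q6 1.4936615826242479
shift mm [0. 0. 0.] turn z None
```

View pics/top11.png

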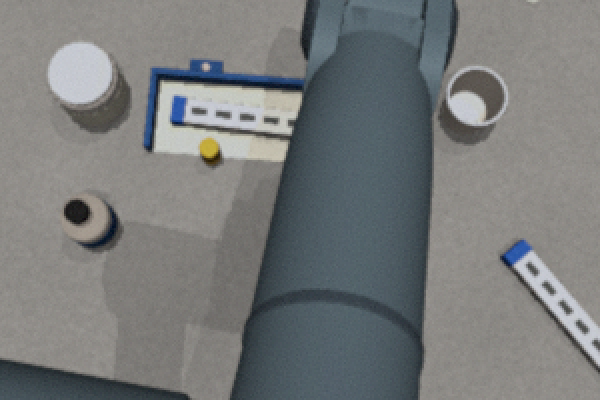

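View pics/side11.png

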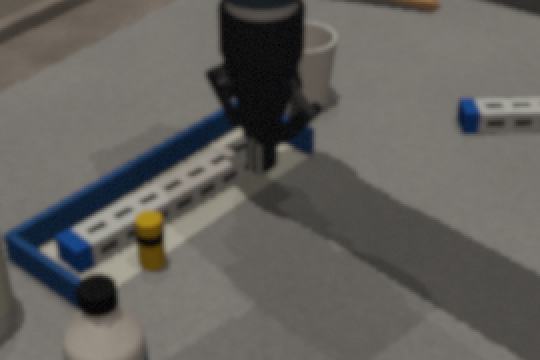

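The upright is nearly parallel inside the bay, with the blue end at top crop (179,110). I'll back off, slide along to just right of its middle, and push it to the wall.

Emit:
apply_moves(rows=[[0, -14, 0, 0, 0, -0.045], [28, 0, 0, 0, 0, 0], [27, 0, 0, 0, 0, 0], [0, 8, 0, 0, 0, 0], [0, 8, 0, 0, 0, 0]])

```text
time: 12.45
eef_pos: [0.6171, 0.0013, 0.011]
eef_rot: [0.0, 0.731, 0.682, 0.0]
wrist_force: [-0.2, -1.0, -0.0]
finger_gap: -0.0003
```

Emit:
apply_moves(rows=[[0, 6, 0, 0, 0, 0], [0, 6, 0, 0, 0, 0], [0, 6, 0, 0, 0, 0]])

```text
time: 12.75
eef_pos: [0.6341, -0.0012, 0.0102]
eef_rot: [-0.0, 0.732, 0.681, -0.001]
wrist_force: [-4.0, 0.1, 2.9]
finger_gap: -0.0003
```

```bash
python3 - <<'E'
from h import *
goto()
cv2.imwrite("pics/side12.png",ctrl.capture("side")[150:330,200:470,::-1].repeat(2,0).repeat(2,1))
cv2.imwrite("pics/top12.png",ctrl.capture("top")[140:340,170:470,::-1].repeat(2,0).repeat(2,1))
E
```

```text
t 12.75 bay [-61.0509 -25.2162] z 10.239286667413104 yaw 1.4993206085651871 zt [-0.0018 -0.0003 -1.    ] F [-4.0061  0.1128  2.9428] gap -0.00031614803030819593 q6 1.5407059603596895
shift mm [0. 0. 0.] turn z None
```

View pics/top12.png

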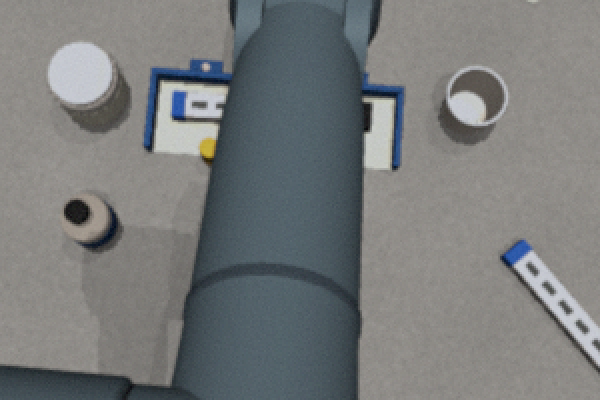

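View pics/side12.png

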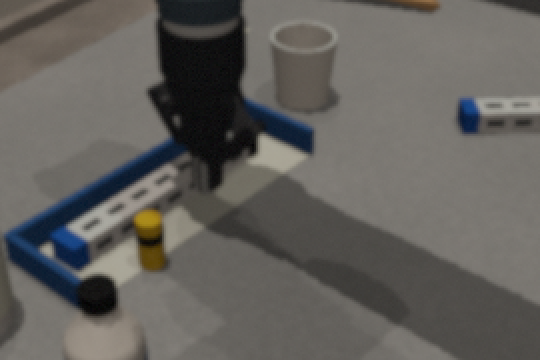

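Emit:
apply_moves(rows=[[0, 5, 0, 0, 0, 0], [0, 4, 0, 0, 0, 0], [0, 0, 0, 0, 0, 0]])

```text
time: 13.15
eef_pos: [0.6445, -0.0011, 0.0103]
eef_rot: [0.0, 0.731, 0.682, 0.0]
wrist_force: [-0.8, 0.6, -0.1]
finger_gap: -0.0001
```

Emit:
apply_moves(rows=[[0, 2, 0, 0, 0, 0], [0, 2, 0, 0, 0, 0], [0, 0, 0, 0, 0, 0]])

```text
time: 13.45
eef_pos: [0.6473, -0.001, 0.0103]
eef_rot: [-0.0, 0.731, 0.682, -0.0]
wrist_force: [-3.9, -0.4, 1.3]
finger_gap: -0.0002
```

```bash
python3 - <<'E'
from h import *
goto()
cv2.imwrite("pics/side13.png",ctrl.capture("side")[150:330,200:470,::-1].repeat(2,0).repeat(2,1))
cv2.imwrite("pics/top13.png",ctrl.capture("top")[140:340,170:470,::-1].repeat(2,0).repeat(2,1))
E
```

```text
t 13.45 bay [-47.8946 -24.0818] z 10.312354496652906 yaw 1.5010277824494167 zt [-0.0006  0.0003 -1.    ] F [-3.8724 -0.4237  1.3005] gap -0.00023296154304935053 q6 1.5410387648813728
shift mm [0. 0. 0.] turn z None
```

View pics/top13.png

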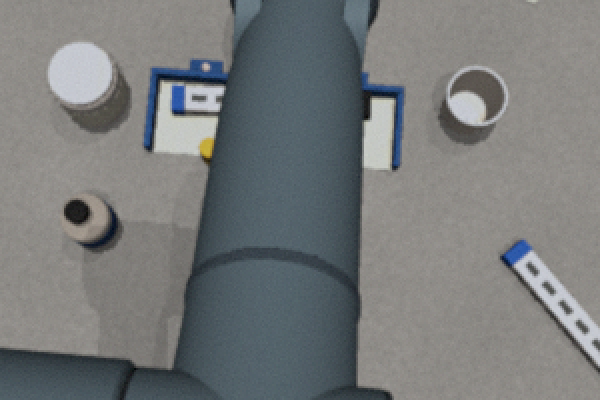

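View pics/side13.png

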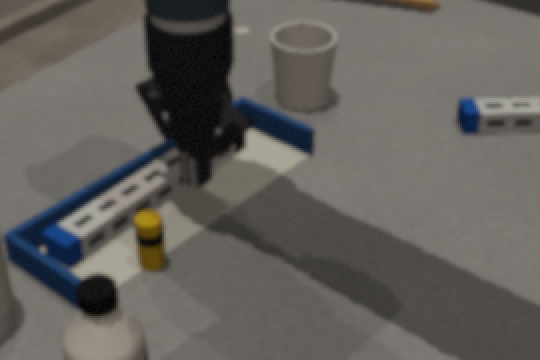

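The black end looks to be at the wall, and the blue end may still have a small gap. I'll retreat and measure.

Emit:
apply_moves(rows=[[0, -20, 0, 0, 0, 0], [0, -20, -30, 0, 0, 0], [0, -30, -45, 0, 0, 0], [-40, -40, 0, 0, 0, 0], [-40, -40, 0, 0, 0, 0]])

```text
time: 14.05
eef_pos: [0.5068, -0.0628, 0.0844]
eef_rot: [0.003, 0.73, 0.683, 0.002]
wrist_force: [0.5, -1.4, -0.1]
finger_gap: -0.0
```

Emit:
apply_moves(rows=[[-40, -30, 0, 0, 0, 0], [-50, 0, 0, 0, 0, 0], [-50, 0, 0, 0, 0, 0]])

```text
time: 14.35
eef_pos: [0.4645, -0.2012, 0.0828]
eef_rot: [0.001, 0.731, 0.682, 0.001]
wrist_force: [0.7, -0.3, -0.1]
finger_gap: 0.0003
```

```bash
python3 - <<'E'
from h import *
goto()
t=ctrl.capture("top");cv2.imwrite("pics/top14.png",cv2.resize(t[160:260,225:390,::-1],(660,400),interpolation=cv2.INTER_CUBIC))
cv2.imwrite("pics/side14.png",cv2.resize(ctrl.capture("side")[190:320,190:370,::-1],(720,520),interpolation=cv2.INTER_CUBIC))
E
```

```text
t 14.35 bay [-216.1954 -236.6337] z 82.78246092861733 yaw 1.5015378567290647 zt [ 0.0024 -0.0012 -1.    ] F [ 0.6699 -0.3001 -0.0624] gap 0.000300877353694825 q6 1.105843072491908
shift mm [0. 0. 0.] turn z None
```

View pics/top14.png

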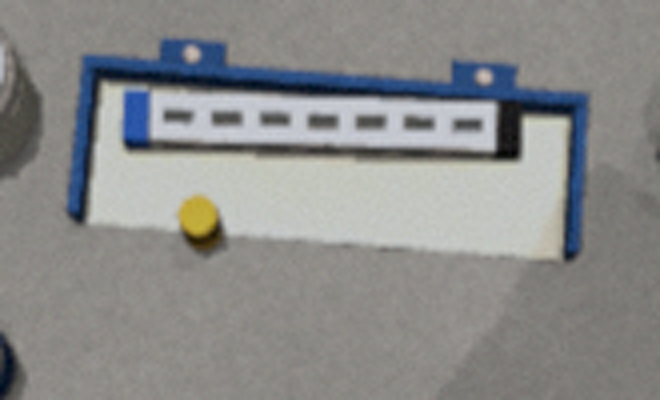

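View pics/side14.png

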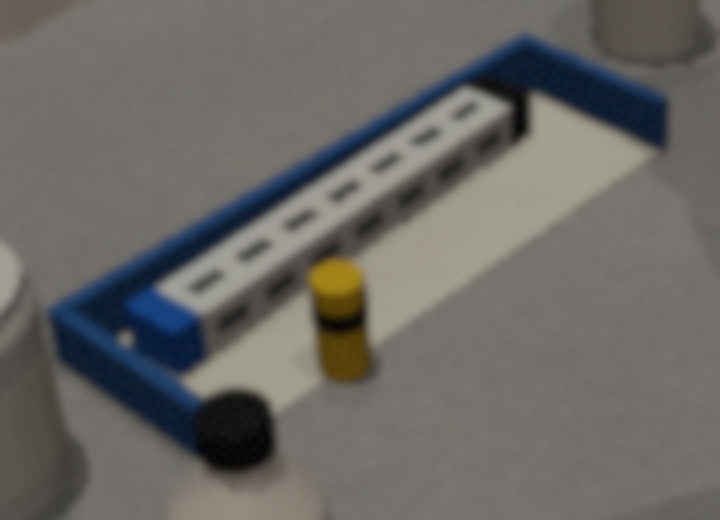

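```bash
python3 - <<'E'
from h import *
fit4([(126,90),(124,145),(521,102),(518,156)],f=4,off=(225,160))
for p in [(98,78),(582,110)]: print("wall rim inner",w2b(p2w((225+p[0]/4,160+p[1]/4),.03))*1000)
E
```

```text
len 0.23692064904277274 blue [-28.9292 125.4888] black [ -19.9938 -114.3448] ctr [-24.4615   5.572 ] tilt -2.1336684028263546 tool yaw 1.537735865569985
wall rim inner [ -7.0156 141.4128]
wall rim inner [  -7.2058 -149.3217]
```

The black end is at the wall (about -20 mm, with the bay fit itself off by a few mm). The blue end is at about -27 mm, a gap of about 10 mm. One more push left of the middle, between the upright's middle and the post, should close it.

```bash
python3 - <<'E'
from h import *
goto((-.085,.04),.011,BY+np.pi/2)
E
```

```text
t 14.45 bay [-213.7634 -241.8   ] z 83.44608652198852 yaw 1.4931542179298105 zt [ 0.0054 -0.0057 -1.    ] F [ 0.5091  0.1311 -0.3183] gap 8.582029111771846e-05 q6 1.1086718552966865
shift mm [283.1131 126.2762  71.7004] turn z -0.007342108865086017
```

Emit:
apply_moves(rows=[[47, 15, 0, 0, 0, 0], [47, 15, 0, 0, 0, 0], [47, 15, 0, 0, 0, 0], [47, 20, 0, 0, 0, 0], [47, 30, 0, 0, 0, 0]])

```text
time: 14.95
eef_pos: [0.5729, 0.0254, 0.0826]
eef_rot: [0.001, 0.731, 0.682, 0.001]
wrist_force: [1.4, -1.0, 0.9]
finger_gap: -0.0001
```

Emit:
apply_moves(rows=[[47, 30, 0, 0, 0, 0], [0, 0, 0, 0, 0, 0]])

```text
time: 15.15
eef_pos: [0.6065, 0.0685, 0.0826]
eef_rot: [0.001, 0.729, 0.684, 0.003]
wrist_force: [0.2, -0.6, 0.7]
finger_gap: 0.0001
```

```bash
python3 - <<'E'
from h import *
goto((-.085,.04),.011,BY+np.pi/2)
E
```

```text
t 15.15 bay [-93.5201  42.3348] z 82.63002585904793 yaw 1.5077729583027937 zt [ 0.0063  0.0022 -1.    ] F [ 0.2173 -0.6007  0.7014] gap 0.0001061657060132897 q6 1.6413148590230642
shift mm [-2.5806  8.0615 71.6747] turn z 0.007276631507897147
```

Emit:
apply_moves(rows=[[-3, 8, 0, 0, 0, 0.007], [0, 0, 36, 0, 0, 0], [0, 0, 35, 0, 0, 0], [0, 8, 0, 0, 0, 0], [0, 8, 0, 0, 0, 0]])

```text
time: 15.65
eef_pos: [0.6254, 0.0568, 0.0111]
eef_rot: [-0.0, 0.734, 0.679, -0.001]
wrist_force: [-0.4, 0.1, 0.3]
finger_gap: 0.0002
```

Emit:
apply_moves(rows=[[0, 8, 0, 0, 0, 0], [0, 5, 0, 0, 0, 0], [0, 4, 0, 0, 0, 0], [0, 0, 0, 0, 0, 0]])

```text
time: 16.05
eef_pos: [0.6441, 0.0565, 0.0121]
eef_rot: [0.001, 0.734, 0.679, 0.001]
wrist_force: [-0.8, -0.5, 0.6]
finger_gap: 0.0001
```

```bash
python3 - <<'E'
from h import *
goto((-.044,.04),.011,BY+np.pi/2)
t=ctrl.capture("top");cv2.imwrite("pics/top15.png",cv2.resize(t[160:260,225:390,::-1],(660,400),interpolation=cv2.INTER_CUBIC))
cv2.imwrite("pics/side15.png",cv2.resize(ctrl.capture("side")[190:320,190:370,::-1],(720,520),interpolation=cv2.INTER_CUBIC))
E
```

```text
t 16.05 bay [-55.1453  33.0153] z 12.091965719937404 yaw 1.4936391687617707 zt [ 0.0024 -0.0001 -1.    ] F [-0.7893 -0.5197  0.5638] gap 0.0001245139946655847 q6 1.637457320532393
shift mm [ 7.0609 11.0945  1.1191] turn z -0.00685715803312581
```

View pics/side15.png

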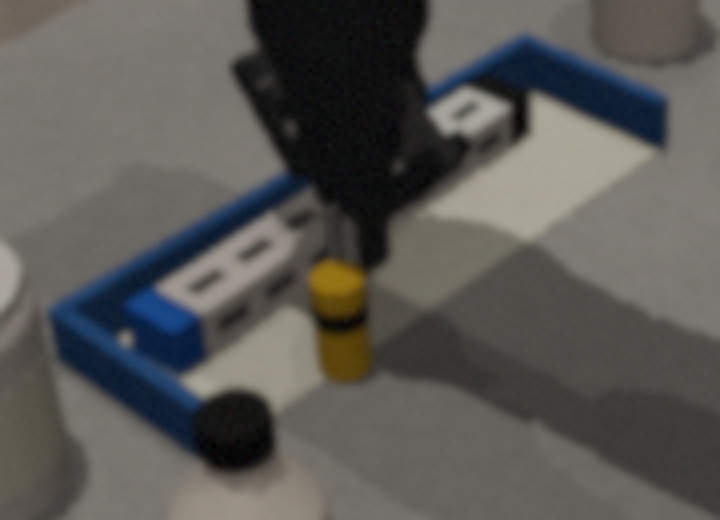

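Emit:
apply_moves(rows=[[0, 4, 0, 0, 0, 0], [0, 3, 0, 0, 0, 0], [0, 0, 0, 0, 0, 0]])

```text
time: 16.45
eef_pos: [0.6496, 0.0562, 0.0109]
eef_rot: [-0.0, 0.734, 0.679, -0.0]
wrist_force: [-0.5, -0.7, 0.9]
finger_gap: 0.0001
```

Emit:
apply_moves(rows=[[0, 2, 0, 0, 0, 0], [0, 1, 0, 0, 0, 0], [0, 0, 0, 0, 0, 0]])

```text
time: 16.75
eef_pos: [0.652, 0.0561, 0.0108]
eef_rot: [-0.0, 0.734, 0.679, -0.0]
wrist_force: [-1.4, 1.7, 1.1]
finger_gap: 0.0001
```

```bash
python3 - <<'E'
from h import *
goto((-.044,.04),.011,BY+np.pi/2)
cv2.imwrite("pics/side16.png",cv2.resize(ctrl.capture("side")[190:320,190:370,::-1],(720,520),interpolation=cv2.INTER_CUBIC))
E
```

```text
t 16.75 bay [-47.2826  33.1542] z 10.812098133748247 yaw 1.493966737462082 zt [-0.0011  0.0003 -1.    ] F [-1.3863  1.7035  1.0692] gap 0.0001283113066407561 q6 1.6364340561418687
shift mm [ 6.8671  3.2376 -0.1901] turn z -0.006529589332814556
```

View pics/side16.png

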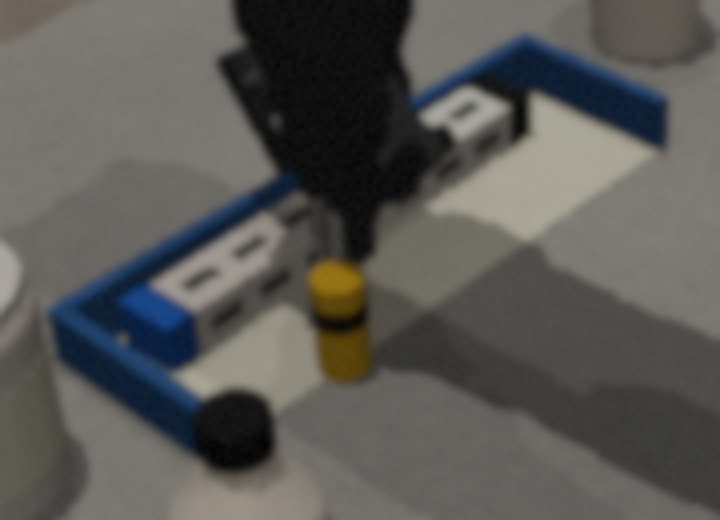

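Emit:
apply_moves(rows=[[0, 2, 0, 0, 0, 0], [0, 2, 0, 0, 0, 0], [0, 0, 0, 0, 0, 0]])

```text
time: 17.1
eef_pos: [0.6566, 0.0556, 0.0108]
eef_rot: [-0.0, 0.734, 0.679, -0.0]
wrist_force: [-3.0, 1.1, -0.2]
finger_gap: -0.0001
```

Emit:
apply_moves(rows=[[0, 1, 0, 0, 0, 0], [0, 1, 0, 0, 0, 0], [0, 0, 0, 0, 0, 0]])

```text
time: 17.4
eef_pos: [0.6567, 0.0556, 0.0108]
eef_rot: [-0.001, 0.734, 0.679, -0.001]
wrist_force: [-6.7, 2.3, 3.4]
finger_gap: -0.0002
```

```bash
python3 - <<'E'
from h import *
goto((-.044,.04),.011,BY+np.pi/2)
cv2.imwrite("pics/side17.png",cv2.resize(ctrl.capture("side")[190:320,190:370,::-1],(720,520),interpolation=cv2.INTER_CUBIC))
E
```

```text
t 17.4 bay [-42.5255  32.9751] z 10.757074858007421 yaw 1.493880682566502 zt [-0.0034  0.0002 -1.    ] F [-6.6576  2.3184  3.3884] gap -0.00023575265774105454 q6 1.6358988910894865
shift mm [ 7.0149 -1.5218 -0.2385] turn z -0.006615644228394446
```

View pics/side17.png

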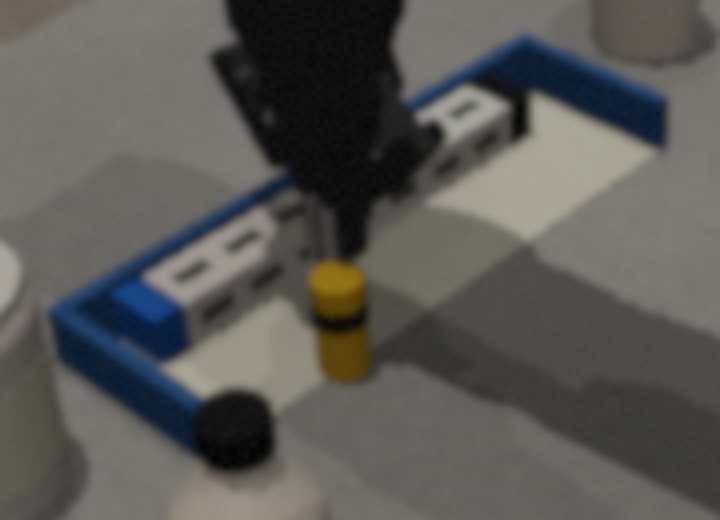

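The tool stalled with the force rising to about 7 N, so the upright is against the wall. I'll retreat clear.

Emit:
apply_moves(rows=[[0, -10, 0, 0, 0, 0], [0, -15, 0, 0, 0, 0], [0, 0, -40, 0, 0, 0], [0, 0, -40, 0, 0, 0], [-40, -40, 0, 0, 0, 0]])

```text
time: 17.95
eef_pos: [0.6082, 0.0259, 0.0999]
eef_rot: [0.009, 0.732, 0.681, 0.008]
wrist_force: [1.3, -1.6, 1.6]
finger_gap: 0.0001
```

Emit:
apply_moves(rows=[[-47, -30, 0, 0, 0, 0], [-47, -20, 0, 0, 0, 0], [-47, -15, 0, 0, 0, 0], [-47, -10, -10, 0, 0, 0], [-47, 0, -10, 0, 0, 0]])

```text
time: 18.45
eef_pos: [0.5057, -0.2003, 0.1117]
eef_rot: [0.001, 0.734, 0.679, -0.0]
wrist_force: [1.4, 0.2, 1.4]
finger_gap: -0.0002
```

Emit:
apply_moves(rows=[[0, 0, 0, 0, 0, 0], [0, 0, 0, 0, 0, 0]])

```text
time: 18.65
eef_pos: [0.5079, -0.2003, 0.1119]
eef_rot: [0.002, 0.735, 0.678, 0.001]
wrist_force: [-0.2, 0.5, -0.5]
finger_gap: 0.0
```

```bash
python3 - <<'E'
from h import *
goto()
t=ctrl.capture("top");cv2.imwrite("pics/top18.png",cv2.resize(t[160:260,225:390,::-1],(660,400),interpolation=cv2.INTER_CUBIC))
cv2.imwrite("pics/side18.png",ctrl.capture("side")[:,:,::-1])
for o in ["paint_can","hardener","mix_cup"]: print(o,[(np.round(d["centre"]),round(d["confidence"],2)) for d in ctrl.search_frame(o,"top")])
E
```

```text
t 18.65 bay [-173.0288 -232.6896] z 111.94256955334745 yaw 1.490901787614602 zt [ 0.0031 -0.0018 -1.    ] F [-0.2073  0.4759 -0.4722] gap 4.09877628226444e-05 q6 1.1589392131363219
shift mm [0. 0. 0.] turn z None
paint_can [(array([213., 184.]), 0.63)]
hardener [(array([215., 252.]), 0.95)]
mix_cup [(array([407., 191.]), 0.72)]
```

View pics/top18.png

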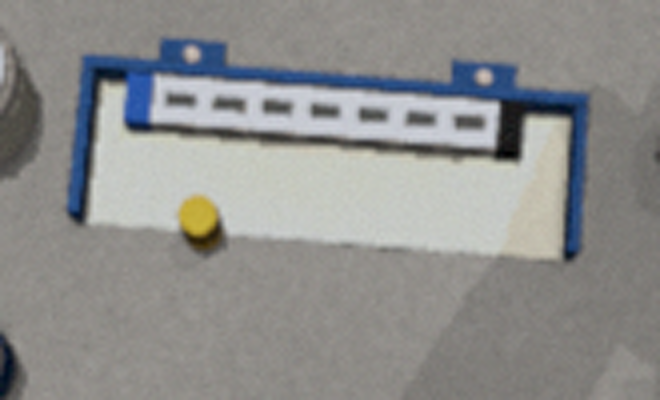

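View pics/side18.png

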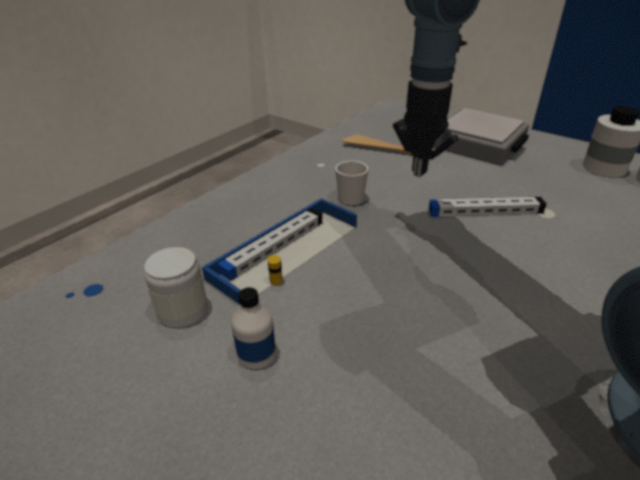

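The top crop shows the upright flush along the back wall, blue end at (138,100) and black end at (510,130). The side view shows the gripper clear, and the can, bottle and cup unmoved. I'm handing it in.

```bash
python3 - <<'E'
from h import *
fit4([(127,71),(126,128),(522,103),(519,157)],f=4,off=(225,160))
print(ctrl.finish_job())
E
```

```text
len 0.2374433826490051 blue [-17.6718 125.2654] black [ -20.646  -114.7162] ctr [-19.1589   5.2746] tilt 0.7100692406669238 tool yaw 1.4881032806281227
the job is handed in; nothing more can be done
None
```

The upright lies along the bay's back wall and the job is handed in; the hand-in gives no verdict, so I judge this from my own checks.

**What I did:** With closed fingertips I pushed the blue end in to the right of the post. I then pushed square on the black end face until the blue end was behind the post. At that point my fit put the blue end at bay x -21 mm and the black end at -153 mm, which meets the way-point condition. Next I swung the black end in and eased the upright back to the wall with two light pushes. The highest wrist force I read was about 8 N. The upright was never pinched or lifted, and the job took about 19 of the 72 s.

**Last checks:**

| Check | Result |
|---|---|
| Blue end, bay x | about -18 mm (limit -30 mm) |
| Black end, bay x | about -21 mm (limit -30 mm) |
| Ends, bay y | +125 mm (blue) and -115 mm (black), inside ±148 mm |
| Tilt to the wall | under 1° |
| Can, bottle, cup | within about 3 pixels of their first top-view positions, inside the detector's error |
| Gripper | clear, fingertips about 110 mm above the bench |

**Disagreement:** the fits read 3–6 mm off flush contact. The pictures and the stalled final push show the upright touching the wall. I put that difference down to calibration and pixel error, and the reading is inside the limit either way.

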